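# Snap the battery cover into an electronic door lock

## Robot

A 6-joint arm with a two-finger parallel gripper is mounted at the origin on a cart in front of the work surface, level with it; the furniture and walls round the work are solid. World frame = base frame: x ahead of the robot, y to its left, z up, the work surface at z = 0. Lengths are in m, angles in rad, forces in N, time in s.
With the tool pointing down it reaches from about 0.25 to 0.725 m from the base axis. Payload 4 kg.
Tool frame: the origin (TCP) lies midway between the tips of the shut fingers; the grasp point (between the pads) lies bot.pinch_z behind it (bot.pinch_z is the distance from the TCP to the grasp point, in m); z points along the fingers, y is the line along which they close (so a half turn about z gives the same grasp; the last joint's range is limited). The gripper opens to 85 mm and grips with 20 to 120 N. Pads are 22 mm wide; open, the fingers measure 114 mm over their backs; the gripper's body (76 mm by 85 mm) begins 54 mm behind the grasp point. The pads swing forward as they close: fully open they stand 13 mm farther back than shut.
Start: joints at [-1.242, 0.241, 0.005, 1.335, 0, 1.571], TCP at [0.161, -0.473, 0.231] pointing down, gripper open.
Joint ranges: [-2.72, 2.72], [-1.05, 1.87], [-1.09, 1.28], [-1.99, 2.15], [-1.42, 1.44], [-3.14, 3.14]. Speed limits (rad/s): [2.79, 2.79, 3.14, 3.14, 3.14, 3.14].

## Interface

Orientations are given as a unit quaternion [x, y, z, w].
In Python, from workcell import bot, vision gives the robot as it stands (bot), with the cameras (vision).
- The arm moves only by the shell command python3 jog.py 'ROWS'. ROWS is a JSON list of rows, 1 to 10 of them, each of 7 numbers: a rotation vector rx, ry, rz in rad, then dx, dy, dz in m, then the finger opening in m; each row is the pose to reach, as a shift and turn from the pose commanded when the command began, along the tool's axes at that moment; what a row does not reach only later rows make up. A row lasts 1/8 s, in which the tool goes at most 0.0625 m and 0.188 rad, less where a joint would pass 70% of its speed; a pose out of reach is approached as far as the arm can. The fingers move at their own pace and stop on an object; the grip force is fixed at half the most. Time passes only in rows, so rows that do not move let the fingers close. It prints the time, the measured TCP pose, the force, the opening and the grip force at its end.
- bot.get_obs(): the state, without advancing time (a new reading comes with each control period).
- vision.camera(name): name is "scene" or "top"; returns the picture (400x640x3 uint8, red, green, blue); there is no depth.
- vision.calibration(name): a dict with "mtx" (3x3 intrinsics, pixels), "R" (3x3) and "t" (3): a world point X has camera coordinates R X + t. Camera axes: x right, y down, z forward; pixel columns grow to the right and rows downward; lengths in m; the calibration is good to about 2 mm. A picture is of the moment at which its call begins. calibration takes no time and is no camera call.
- bot.job_done(): hands the job in; it is judged then, once.
The state is a dict: "clock": time; "joint_pos": joint angles; "joint_vel": joint speeds; "tau": joint torques, N m; "eef_pos": TCP position; "tool_rot": TCP orientation; "ft_force": force on the tool from outside, world axes, zero at the start; "ft_torque": the same for the moment, N m; "grip_width": finger opening in m; "grasp_force": force on a finger pad.
Only numpy, scipy, OpenCV 4.12 (cv2) and the standard library are available. Lean on these libraries where they do the work, as an engineer would, in place of code of your own. Each camera call takes 0.05 s, during which the arm holds its last target. There are 200 camera calls.

## Task

Close the battery compartment of the electronic door lock: stand the loose aluminium cover in the mouth of the recess, on the two spring clips, and let go of it. Then take the nylon-footed pusher out of its slanted rest and, with the pusher upright, press the cover straight down until both clips snap over it and it sits level and fully home; the clips are stiff, so do not push the cover in with the fingers. Finally put the pusher back in its rest, foot down as it lay, and leave the other things on the bench where they are.

Things in the scene. Friction and masses are not known exactly. Their poses are not given: they have to be found in the camera images.
- cover: Loose battery cover, satin aluminium, 56 (x) x 36 (y) x 22.5 (z) mm, 45 g, right way up on the bench. Origin: centre of its underside, x lengthways; half a turn makes no difference. Grasp it by its flat long sides, 36 mm apart, mid-length, fingertips no lower than z = 10 mm (its ends can be pinched too). Each end: rounded lip z 0 to 6 (radius 3), groove z 6 to 17.5, top plate z 17.5 to 22.5.
- lock_unit: Inside unit of an electronic door lock, grey, fixed, lying on its back on a black rubber pad 166 x 90 mm; 153 (x) x 76 mm, top face 42 mm above the bench. Origin: under its middle, on the bench. An aluminium thumb-turn (42 mm round, 20 mm high) stands on it at x = +43 mm; the battery recess is centred at x = -32 mm.
- recess_mouth (a point): Centre of the battery recess's mouth, at rim level; x along recess and unit (either way round fits), z up. Recess 58 (x) x 39 (y) mm, 20.5 mm deep, smooth, rim bevelled 4 mm. A cover set in the mouth rests its end lips on the two clips: underside 8 mm below the rim, top 14.5 mm above. Fully home: underside 20.5 mm below the rim on the recess floor, top 2 mm above the rim.
- clip_a (a joint): Spring clip in the -x end of the recess: round steel bar 8 mm thick, 28 mm long across the recess, centre 11.5 mm below the rim, standing 4.8 mm out of the wall. Value: m pushed outward, 0 at rest to 0.0075. A cover pressed about 6.5 mm down from where it rests, against 8 to 15 N in all, passes the clips; they snap into its end grooves and pull it home.
- clip_b (a joint): The same clip at the +x end of the recess. If one end of the cover snaps home first, press on the other end too.
- pusher: Round hand pusher, 112 mm long, 160 g. Origin: centre of its foot face, z along it toward the handle. White nylon foot (z 0 to 16 mm) and steel barrel (16 to 50), 28 mm diameter; black guard collar 42 mm diameter (50 to 56); red, black-ended handle 26 mm diameter (56 to 112): grasp it there, fingertips just above the collar. Starts in its rest, foot down, leaning 35 degrees from vertical.
- pusher_top (a point): Centre of the end of the pusher's handle, 112 mm from its foot face along the pusher's z.
- rest: Blue steel rest for the pusher, fixed, base plate 116 x 70 x 6 mm; origin on the bench, x level, z up. Its V-shaped trough, 46 mm long with a stop plate at its foot, leans 35 degrees from vertical toward the rest's -x and is open on its upper, +x side. The pusher's barrel lies in the V, its foot on the stop; draw it out along its axis or lift it off toward +x and up.
- rest_seat (a point): Where the centre of the pusher's foot face belongs: in the rest's frame at x = +22, y = 0, z = 27 mm. From here the pusher's axis runs up along (-0.574, 0, 0.819) in the rest's frame.
- rest_top (a point): Where the end of the pusher's handle is when it lies in the rest, 112 mm from rest_seat along that axis.
- mug_1: White dotted mug, 82 x 117 x 91 mm, bystander.
- mortice_lock: Steel mortice lock case, 180 x 102 x 20 mm, bystander.
- notebook_1: Spiral notebook, 148 x 109 x 14 mm, bystander.
- cylinder_b: Brass euro lock cylinder, 44 x 72 x 17 mm, bystander.
- padlock_small: Small brass padlock lying on its back, 46 x 30 x 13 mm, bystander.

How it is judged:
On the way, in this order (a step that is already met when the one before it is completed fails the run):
1. the cover stands loose in the mouth of the recess, released, not yet pressed in (horizontal distance between cover and recess_mouth below 0.005 m and z of cover in the frame of recess_mouth between -0.0125 and -0.004 m and angle between the x axis of cover and the x axis of recess_mouth, either way round below 0.12 rad and contact force between the fingers and cover below 0.1 N), for 0.2 s.
2. the upright pusher (within 15 degrees) presses on the cover (contact force between pusher and cover above 3 N and angle between pusher's own z axis and vertical below 0.262 rad and z of pusher in the frame of cover below 0.028 m), for 0.02 s.
3. both clips have snapped over the cover: it is fully home and level (z of cover in the frame of recess_mouth below -0.0185 m and angle between the z axis of cover and the z axis of recess_mouth, either way round below 0.06 rad), for 0.2 s.
At the end, for the whole second after the job is handed in: The cover is fully home in the recess (underside at least 18.5 mm below the rim, 20.5 when seated) and level within 3.4 degrees, held by both clips; the pusher lies at rest in its slanted rest (foot within 12 mm and handle end within 15 mm of where they belong); nothing is held (all of step 3 and distance between pusher and rest_seat below 0.012 m and distance between pusher_top and rest_top below 0.015 m and linear speed of each of pusher, cover below 0.02 m/s and contact force between the fingers and pusher below 0.1 N); the robot touches nothing.
It fails at once if the cover is pushed in by the fingers (touched by them while more than 13.5 mm below the rim) (contact force between the fingers and cover above 0.5 N and z of cover in the frame of recess_mouth below -0.0135 m and horizontal distance between cover and recess_mouth below 0.02 m).
It fails at once if a bystander is moved more than 3 cm (distance of any of mug_1, mortice_lock, notebook_1, cylinder_b, padlock_small from where it was at the start of the episode above 0.03 m).
It also fails if it takes over 59 s, if anything falls off the work surface, if the arm or the gripper's body presses on something with over 40 N, if the wrist force passes 120 N, or if a joint passes its speed limit or range.

## Working session

There is one attempt and no reset: what is moved stays moved. The work goes in short steps, Python scripts to look and compute and a shell command to move; the robot and the scene stay as the last step left them, time stands still between calls to the robot, and variables do not carry over. Pictures are saved under pics/ and viewed, at most 10 in all, crops included, and the job is handed in when it is done.

```bash
ls; mkdir -p pics
python3 - <<'E'
from workcell import bot, vision
import cv2
for n in("scene","top"):
    cv2.imwrite(f"pics/{n}0.png",vision.camera(n)[:,:,::-1]); c=vision.calibration(n); print(n,c["mtx"].tolist(),(-c["R"].T@c["t"]).round(3),c["R"].round(3).tolist())
o=bot.get_obs();print(o,bot.pinch_z)
E
```

```text
jog.py
pics
workcell.py
scene [[419.4285806974436, 0.0, 319.30932208276084], [0.0, 419.4285806974436, 190.94292842421956], [0.0, 0.0, 1.0]] [-0.079  0.767  0.839] [[-0.794, -0.608, -0.008], [-0.331, 0.444, -0.833], [0.51, -0.658, -0.554]]
top [[389.5584338215439, 0.0, 313.52799147047733], [0.0, 389.5584338215439, 199.00496037530095], [0.0, 0.0, 1.0]] [ 0.462 -0.103  1.051] [[0.02, -1.0, -0.011], [-0.99, -0.019, -0.143], [0.142, 0.014, -0.99]]
{'clock': 0.1, 'joint_pos': array([-1.24201324e+00,  2.41359852e-01,  3.84062817e-03,  1.33520608e+00,
        8.87608958e-06,  1.57078089e+00]), 'joint_vel': array([ 9.55637632e-07, -1.13561379e-03,  2.14133021e-03,  4.98175648e-04,
       -2.13735666e-03,  5.26655562e-04]), 'tau': array([-1.75695877e-04, -3.73138583e+01,  2.53010416e+01,  1.08761803e-02,
       -1.31710190e-04,  2.24519816e-06]), 'eef_pos': array([ 0.16126188, -0.47267065,  0.2304839 ]), 'tool_rot': array([ 9.86516392e-01,  1.63659643e-01, -1.53455158e-04, -9.52213696e-04]), 'ft_force': array([-0.57509464,  0.60892383,  0.31479579]), 'ft_torque': array([-0.01110797, -0.06499129,  0.00684043]), 'grasp_force': 0.0, 'grip_width': 0.08597008087951825} 0.0187
```

View pics/scene0.png

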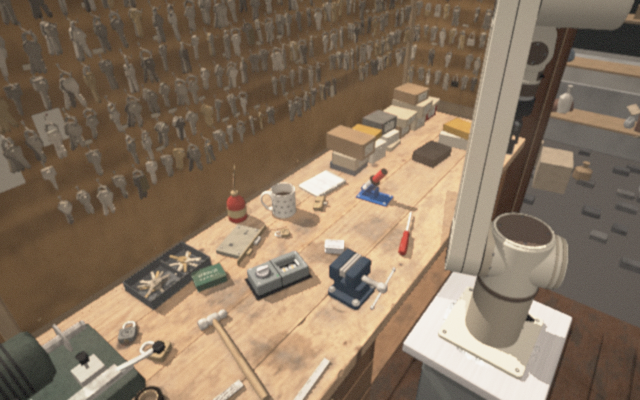

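View pics/top0.png

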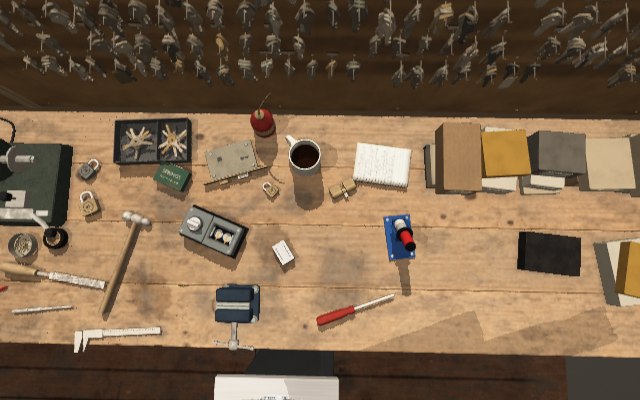

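The pictures show the lock unit at top (213,231), the cover at top (283,253) and scene (334,246), and the rest with the pusher at top (401,240). Next I'll enlarge these areas.

Run:
```python
import cv2,numpy as np
t=cv2.imread("pics/top0.png");s=cv2.imread("pics/scene0.png")
f=lambda a:cv2.resize(a,None,fx=5,fy=5,interpolation=cv2.INTER_CUBIC)
A=np.hstack([f(t[200:260,175:250]),f(t[210:265,265:300])[:300] if 0 else f(t[210:270,265:305]),f(t[210:270,380:420])])
B=np.hstack([f(s[245:300,240:315]),f(s[230:285,315:355]),f(s[160:215,355:395])])
cv2.imwrite("pics/c1.png",np.vstack([A,B]))
```

```text
(no output)
```

View pics/c1.png

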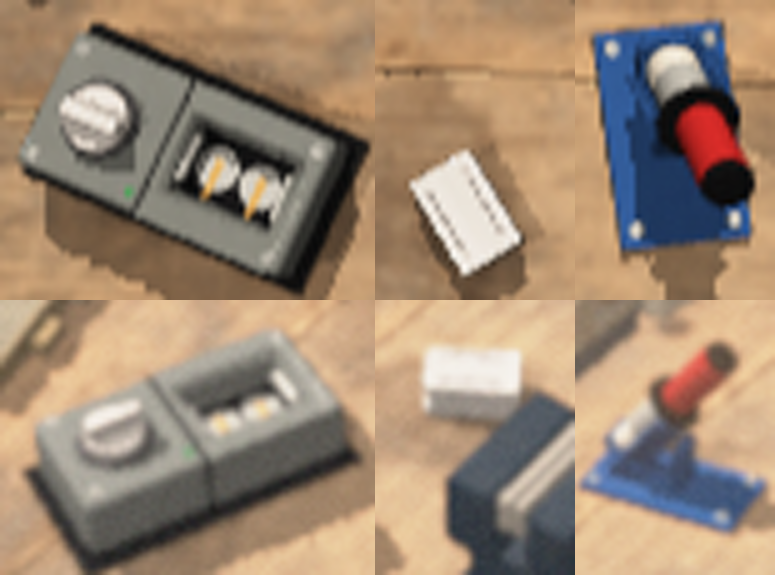

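The crops show the cover's white top, the grey unit with its thumb-turn at the left end (its +x end in the image), the dark recess with both clip bars, and the blue base plate with the pusher leaning toward the bottom of the image. Now I'll measure these.

```bash
cat > h.py <<'E'
import cv2,numpy as np
from workcell import bot, vision
def cast(n,p,z):
    c=vision.calibration(n);R,t=c["R"],c["t"]
    p=np.atleast_2d(p).astype(float); d=np.c_[p,np.ones(len(p))]@np.linalg.inv(c["mtx"]).T@R
    C=-R.T@t; return C+d*((z-C[2])/d[:,2])[:,None]
def proj(n,X):
    c=vision.calibration(n); q=(np.atleast_2d(X)@c["R"].T+c["t"])@c["mtx"].T; return q[:,:2]/q[:,2:]
def mask(img,box,f,k=8):
    x0,y0,x1,y1=box; a=cv2.resize(img[y0:y1,x0:x1],None,fx=k,fy=k,interpolation=cv2.INTER_CUBIC)
    m=f(cv2.cvtColor(a,cv2.COLOR_BGR2HSV).astype(int)).astype(np.uint8)
    c=max(cv2.findContours(m,0,1)[0],key=cv2.contourArea)[:,0]
    return (c+.5)/k-.5+np.array([x0,y0])
def rect(n,c,z):
    w=cast(n,c,z)[:,:2]; (cx,cy),(a,b),_=r=cv2.minAreaRect((w*1e3).astype(np.float32)); bp=cv2.boxPoints(r)
    e=bp[1]-bp[0]; e2=bp[2]-bp[1]
    if np.linalg.norm(e2)>np.linalg.norm(e): e=e2
    return np.array([cx,cy]).round(1),sorted([round(a,1),round(b,1)]),round(np.degrees(np.arctan2(e[1],e[0]))%180,1)
E
python3 - <<'E'
from h import *
t=cv2.imread("pics/top0.png");s=cv2.imread("pics/scene0.png")
print("cover top",rect("top",mask(t,(265,235,300,270),lambda h:(h[...,2]>175)&(h[...,1]<50)),.0225))
print("cover scn",rect("scene",mask(s,(318,234,346,250),lambda h:(h[...,2]>205)&(h[...,1]<50)),.0225))
for v in(95,110):
  for n,im,b in(("top",t,(172,198,252,262)),("scene",s,(240,245,315,300))):
    c=mask(im,b,lambda h:(h[...,2]>v)&(h[...,1]<45)); print("lock",n,v,rect(n,c,.042))
    cv2.imwrite(f"pics/m{n}{v}.png",im)
for n,im,b in(("top",t,(375,205,425,270)),("scene",s,(350,165,400,210))):
    c=mask(im,b,lambda h:(abs(h[...,0]-108)<14)&(h[...,1]>120)); print("rest",n,rect(n,c,.006))
    c=mask(im,b,lambda h:((h[...,0]<8)|(h[...,0]>172))&(h[...,1]>150)&(h[...,2]>120)); print("red",n,cv2.minAreaRect(c.astype(np.float32)))
# dark recess and grey rows
P=lambda x,y:(x/5+175-.4,y/5+200-.4)
print("thumb",cast("top",[P(96,116)],.062)); print("clips",cast("top",[P(188,155),P(284,194)],.034))
print("rim corners",cast("top",[P(85,32),P(22,168)],.042))
print("mouth dark",rect("top",mask(t,(200,220,242,252),lambda h:(h[...,2]<62)),.042))
E
```

```text
cover top (array([469.1,  -9.9]), [36.6, 56.9], np.float32(32.9))
cover scn (array([466.,  -4.]), [48.0, 58.3], np.float32(34.0))
lock top 95 (array([508.5, 147.9]), [76.4, 81.2], np.float32(67.8))
lock scene 95 (array([513.8, 190.9]), [93.6, 160.6], np.float32(69.7))
lock top 110 (array([508.5, 147.9]), [75.3, 79.8], np.float32(67.7))
lock scene 110 (array([518., 188.]), [83.8, 158.0], np.float32(69.7))
rest top (array([ 516. , -317.5]), [68.8, 113.7], np.float32(7.5))
red top ((406.5927429199219, 237.5152587890625), (15.108068466186523, 10.05401611328125), 66.54096984863281)
rest scene (array([ 502.5, -295.1]), [40.5, 103.5], np.float32(24.6))
red scene ((376.9366149902344, 175.52951049804688), (3.6753029823303223, 11.29695987701416), 49.30447006225586)
thumb [[0.53768598 0.21561121 0.062     ]]
clips [[0.52034868 0.1750131  0.034     ]
 [0.50105262 0.12365544 0.034     ]]
rim corners [[0.58313614 0.23066686 0.042     ]
 [0.51145626 0.25883414 0.042     ]]
mouth dark (array([510.9, 148.5]), [38.6, 57.0], np.float32(69.4))
```

```bash
cat >> h.py <<'E'
from scipy.spatial.transform import Rotation as Rn
def down(ya): # tool z down, tool y at world angle ya (deg)
    a=np.radians(ya); y=np.array([np.cos(a),np.sin(a),0]); z=np.array([0,0,-1.]); return np.c_[np.cross(y,z),y,z]
def goal(p,Rg,lab=""):
    o=bot.get_obs(); R=Rn.from_quat(o["tool_rot"]).as_matrix()
    d=R.T@(np.array(p)-o["eef_pos"]); r=Rn.from_matrix(R.T@Rg).as_rotvec()
    print(lab,r.round(4),d.round(4),"rows",max(np.linalg.norm(d)/.0625,np.linalg.norm(r)/.188).round(1))
YR=np.array([-.1305,.991,0]); U=np.array([-.569,-.0749,.819]); SEAT=np.array([.5378,-.3146,.027])
RP=np.c_[np.cross(-YR,-U),-YR,-U]   # tool frame on leaning pusher
E
python3 -c "
from h import *
goal([.4691,-.0099,.09],down(-57.1))"
```

```text
[-1.900e-03 -2.000e-04 -2.454e-01] [ 0.4408 -0.3383  0.1411] rows 9.2
```

```bash
python3 jog.py '[[0,0,-0.245,0.44,-0.338,0.07,0.085],[0,0,-0.245,0.44,-0.338,0.07,0.085],[0,0,-0.245,0.44,-0.338,0.07,0.085],[0,0,-0.245,0.44,-0.338,0.07,0.085],[0,0,-0.245,0.44,-0.338,0.07,0.085],[0,0,-0.245,0.44,-0.338,0.07,0.085],[0,0,-0.245,0.44,-0.338,0.141,0.085],[0,0,-0.245,0.44,-0.338,0.141,0.085],[0,0,-0.245,0.44,-0.338,0.141,0.085],[0,0,-0.245,0.44,-0.338,0.141,0.085]]'; python3 -c "
from h import *
goal([.4691,-.0099,.03],down(-57.1),'a');goal([.4691,-.0099,.008],down(-57.1),'b')"
```

```text
clock: 1.35
eef_pos: [0.4685, -0.0087, 0.0882]
tool_rot: [0.959, 0.285, -0.002, -0.001]
ft_force: [0.4, -1.5, 0.2]
grip_width: 0.0848
grasp_force: 0.0
a [-0.0021  0.0027  0.0038] [0.     0.0015 0.0582] rows 0.9
b [-0.0021  0.0027  0.0038] [0.0001 0.0015 0.0802] rows 1.3
```

```bash
python3 jog.py '[[0,0,0.003,0,0.001,0.05,0.07],[0,0,0.003,0,0.001,0.065,0.07],[0,0,0.003,0,0.001,0.08,0.065],[0,0,0.003,0,0.001,0.08,0.065],[0,0,0.003,0,0.001,0.08,0.03],[0,0,0.003,0,0.001,0.08,0.03],[0,0,0.003,0,0.001,0.08,0.03],[0,0,0.003,0,0.001,0.08,0.03],[0,0,0.003,0,0.001,0.08,0.03]]'
python3 - <<'E'
from h import *
cv2.imwrite("pics/s1.png",cv2.resize(vision.camera("scene")[205:285,280:390,::-1],None,fx=6,fy=6))
E
```

```text
clock: 2.48
eef_pos: [0.4702, -0.0123, 0.0116]
tool_rot: [0.96, 0.281, 0.001, 0.001]
ft_force: [-1.0, 0.2, 5.9]
grip_width: 0.0342
grasp_force: 60.4
```

View pics/s1.png

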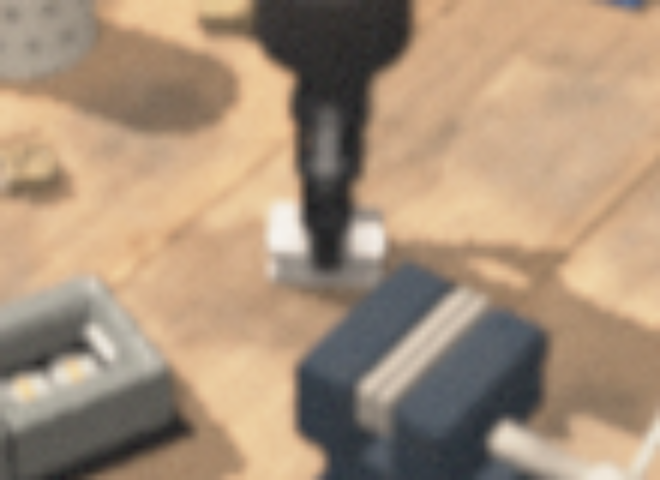

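The fingers hold the cover mid-length with their tips about 10 mm up. Lifting it and moving over the recess.

```bash
python3 jog.py '[[0,0,0,0,0,-0.03,0.03],[0,0,0,0,0,-0.06,0.03],[0,0,0,0,0,-0.09,0.03],[0,0,0,0,0,-0.09,0.03]]'; python3 -c "
from h import *
goal([.511,.1492,.1],down(-20.6))"
```

```text
clock: 3.02
eef_pos: [0.4716, -0.0122, 0.1029]
tool_rot: [0.96, 0.282, 0.003, 0.001]
ft_force: [-0.6, -0.4, -0.1]
grip_width: 0.0344
grasp_force: 60.1
 [ 0.0051 -0.0038 -0.6405] [ 0.1204 -0.1145  0.0031] rows 3.4
```

```bash
python3 jog.py '[[0,0,-0.16,0.03,-0.03,0,0.03],[0,0,-0.32,0.06,-0.06,0,0.03],[0,0,-0.48,0.09,-0.09,0,0.03],[0.005,-0.004,-0.64,0.12,-0.1145,0.003,0.03],[0.005,-0.004,-0.64,0.12,-0.1145,0.003,0.03],[0.005,-0.004,-0.64,0.12,-0.1145,0.003,0.03],[0.005,-0.004,-0.64,0.12,-0.1145,0.003,0.03]]'
python3 - <<'E'
from h import *
goal([.511,.1492,.1],down(-20.6));goal([.511,.1492,.0475],down(-20.6))
a=vision.camera("top");b=vision.camera("scene")
cv2.imwrite("pics/p2t.png",a[...,::-1]);cv2.imwrite("pics/p2s.png",b[...,::-1])
f=lambda q:cv2.resize(q,None,fx=5,fy=5,interpolation=cv2.INTER_CUBIC)[...,::-1]
cv2.imwrite("pics/c2.png",np.hstack([f(a[190:270,172:252]),f(b[220:300,240:320])]))
E
```

```text
clock: 3.9
eef_pos: [0.5077, 0.148, 0.0969]
tool_rot: [0.823, 0.568, -0.003, -0.002]
ft_force: [-0.0, 0.0, 0.0]
grip_width: 0.0344
grasp_force: 60.1
 [-0.0068  0.0031 -0.0023] [ 0.0023  0.0026 -0.0031] rows 0.1
 [-0.0068  0.0031 -0.0023] [0.0024 0.003  0.0493] rows 0.8
```

View pics/c2.png

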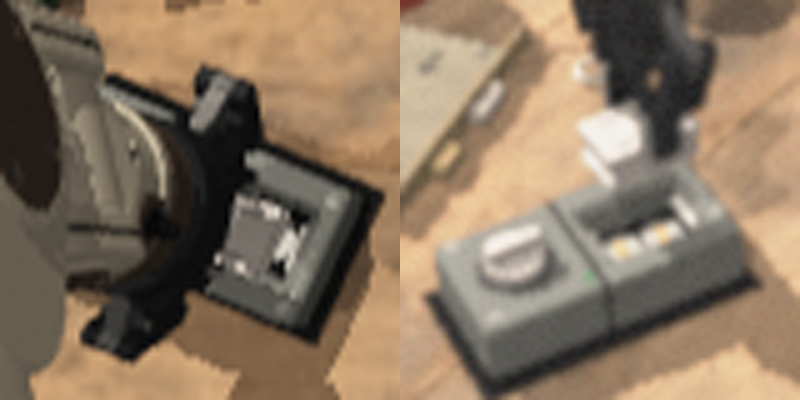

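The cover hangs level over the recess, with its left end at crop (600,125) in the scene view. I'll check the ends of the cover and the recess rim against predicted pixels.

Run:
```python
from h import *
o=bot.get_obs();p=o["eef_pos"];R=Rn.from_quat(o["tool_rot"]).as_matrix()
b=cv2.imread("pics/p2s.png")
ux=R[:,0];uy=R[:,1]
zt=p[2]+.0109
C=np.array([p+sx*.028*ux+sy*.018*uy+[0,0,.0109] for sx,sy in((1,1),(1,-1),(-1,-1),(-1,1))])
a=np.radians(69.4);e=np.array([np.cos(a),np.sin(a),0]);f=np.array([-np.sin(a),np.cos(a),0])
c0=np.array([.511,.1492,.042])
K=np.array([c0+sx*.033*e+sy*.0235*f for sx,sy in((1,1),(1,-1),(-1,-1),(-1,1))])
T=np.array([c0+x*e+sy*.038*f for x,sy in((.1085,1),(.1085,-1),(-.0445,-1),(-.0445,1))])
im=cv2.resize(b[220:300,240:320],None,fx=7,fy=7,interpolation=cv2.INTER_CUBIC)
for P,col in((C,(0,0,255)),(K,(0,255,0)),(T,(255,0,0))):
    q=((proj("scene",P)-[240,220]+.5)*7).astype(int); cv2.polylines(im,[q],True,col,1)
cv2.imwrite("pics/c3.png",im)
```

```text
(no output)
```

View pics/c3.png

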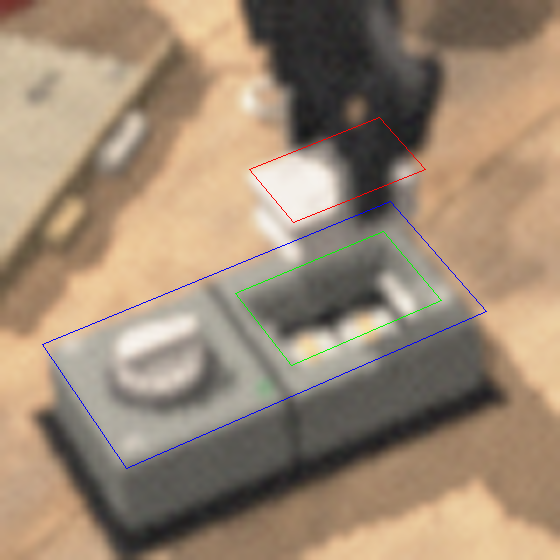

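The overlays agree with the picture to about a millimetre for both the cover and the unit. Correcting the position and lowering.

```bash
python3 jog.py '[[-0.006,0.003,-0.002,0.0025,0.003,0.02,0.03],[-0.006,0.003,-0.002,0.0025,0.003,0.038,0.03],[-0.006,0.003,-0.002,0.0025,0.003,0.038,0.03],[-0.006,0.003,-0.002,0.0025,0.003,0.038,0.03],[-0.006,0.003,-0.002,0.0025,0.003,0.038,0.03]]'; python3 -c "
from h import *
goal([.511,.1492,.0465],down(-20.6))"
```

```text
clock: 4.62
eef_pos: [0.5126, 0.1504, 0.0603]
tool_rot: [0.822, 0.57, 0.001, 0.0]
ft_force: [1.4, -0.4, -0.8]
grip_width: 0.0343
grasp_force: 60.1
 [ 0.0016 -0.0019  0.0012] [-0.0017 -0.0011  0.0138] rows 0.2
```

```bash
python3 jog.py '[[0.001,-0.002,0.001,-0.0015,-0.001,0.003,0.03],[0.001,-0.002,0.001,-0.0015,-0.001,0.006,0.03],[0.001,-0.002,0.001,-0.0015,-0.001,0.009,0.03],[0.001,-0.002,0.001,-0.0015,-0.001,0.011,0.03],[0.001,-0.002,0.001,-0.0015,-0.001,0.0125,0.03],[0.001,-0.002,0.001,-0.0015,-0.001,0.0125,0.03]]'; python3 -c "
from h import *
goal([.511,.1492,.0465],down(-20.6))"
```

```text
clock: 5.38
eef_pos: [0.5101, 0.1493, 0.0465]
tool_rot: [0.822, 0.57, -0.001, -0.0]
ft_force: [-1.1, 0.2, -1.4]
grip_width: 0.034
grasp_force: 60.0
 [-0.0015  0.0015  0.0006] [0.0002 0.0009 0.    ] rows 0.0
```

```bash
python3 jog.py '[[0,0,0,0,0,0,0.05],[0,0,0,0,0,0,0.06],[0,0,0,0,0,0,0.06],[0,0,0,0,0,0,0.065],[0,0,0,0,0,-0.03,0.065],[0,0,0,0,0,-0.07,0.065],[0,0,0,0,0,-0.12,0.085],[0,0,0,0,0,-0.15,0.085]]'; python3 -c "
from h import *
print(RP.round(3));goal(SEAT+.16*U,RP);print(SEAT+.16*U)"
```

```text
clock: 6.38
eef_pos: [0.5115, 0.1497, 0.1996]
tool_rot: [0.822, 0.569, 0.001, 0.001]
ft_force: [-0.1, -0.2, -0.7]
grip_width: 0.085
grasp_force: 0.0
[[ 0.812  0.13   0.569]
 [ 0.107 -0.991  0.075]
 [ 0.574 -0.    -0.819]]
 [-0.3286  0.5478  1.0459] [-0.4687  0.1066  0.0413] rows 7.7
[ 0.44676  -0.326584  0.15804 ]
```

```bash
python3 jog.py '[[0,0,0,-0.05,0,0,0.085],[-0.1,0.16,0.31,-0.15,0.035,0,0.085],[-0.15,0.25,0.5,-0.2,0.05,0,0.085],[-0.33,0.548,1.046,-0.469,0.107,0.0,0.085],[-0.33,0.548,1.046,-0.469,0.107,0.0,0.085],[-0.33,0.548,1.046,-0.469,0.107,0.0,0.085],[-0.33,0.548,1.046,-0.469,0.107,0.0,0.085],[-0.33,0.548,1.046,-0.469,0.107,0.0,0.085],[-0.33,0.548,1.046,-0.469,0.107,0.0,0.085],[-0.33,0.548,1.046,-0.469,0.107,0.0,0.085]]'
python3 - <<'E'
from h import *
goal(SEAT+.16*U,RP);goal(SEAT+.06*U,RP)
a=vision.camera("top");b=vision.camera("scene")
cv2.imwrite("pics/p4t.png",a[...,::-1]);cv2.imwrite("pics/p4s.png",b[...,::-1])
q=a[...,::-1].copy()
print(rect("top",mask(q,(200,215,245,255),lambda h:(h[...,2]>165)&(h[...,1]<50)),.0565))
f=lambda q:cv2.resize(q,None,fx=5,fy=5,interpolation=cv2.INTER_CUBIC)[...,::-1]
cv2.imwrite("pics/c4.png",np.hstack([f(a[190:270,172:252]),f(b[220:300,240:320])]))
E
```

```text
clock: 7.62
eef_pos: [0.4456, -0.3269, 0.1969]
tool_rot: [0.952, 0.062, 0.299, -0.019]
ft_force: [0.7, 0.9, -0.4]
grip_width: 0.0851
grasp_force: 0.0
 [ 0.0008  0.0035 -0.0003] [-0.0212 -0.0002  0.0326] rows 0.6
 [ 0.0008  0.0035 -0.0003] [-0.0208 -0.0003  0.1326] rows 2.1
(array([510.2, 149.6]), [37.0, 56.8], np.float32(68.8))
```

View pics/c4.png

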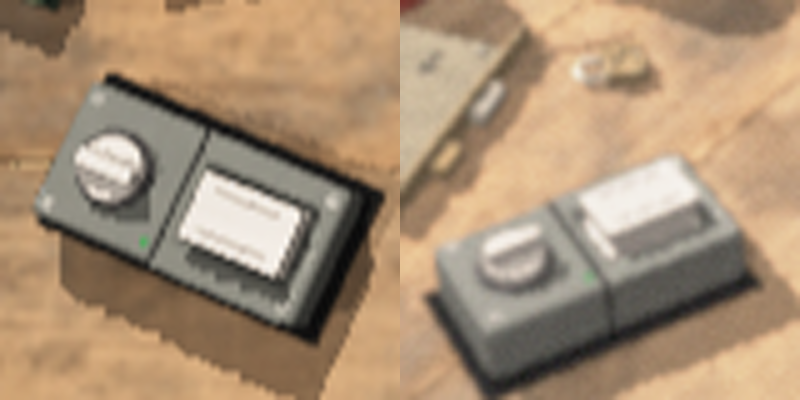

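The cover stands level and centred in the mouth at (510.2,149.6) mm, 68.8°. Now checking the pusher axis against the red handle pixels.

Run:
```python
from h import *
for n in("top","scene"): print(n,proj(n,[SEAT+k*U for k in(.056,.075,.08,.1,.112)]).round(1).tolist())
t=cv2.imread("pics/top0.png");s=cv2.imread("pics/scene0.png")
f=lambda h:((h[...,0]<8)|(h[...,0]>172))&(h[...,1]>130)&(h[...,2]>70)
print(mask(t,(385,215,425,265),f).mean(0),cv2.fitLine(mask(t,(385,215,425,265),f).astype(np.float32),2,0,.01,.01).ravel())
print(mask(s,(360,160,395,200),f).mean(0),cv2.fitLine(mask(s,(360,160,395,200),f).astype(np.float32),2,0,.01,.01).ravel())
```

```text
top [[404.9, 239.3], [407.0, 243.5], [407.5, 244.6], [409.8, 249.3], [411.2, 252.1]]
scene [[378.3, 180.0], [381.6, 176.9], [382.5, 176.1], [386.1, 172.8], [388.2, 170.8]]
[406.52734375 238.05078125] [  0.60001653   0.79998755 406.52734    238.05078   ]
[377.68902439 176.19817073] [  0.71607506  -0.69802326 377.68903    176.19817   ]
```

Run:
```python
from h import *
t=cv2.imread("pics/top0.png");s=cv2.imread("pics/scene0.png")
P=lambda x,y,ox,oy:[(x-575)/5+ox-.4,y/5+oy-.4]
print("end top",cast("top",[P(727,183,380,210)],.1187)," scn",cast("scene",[P(722,58,355,160)],.1187),"pred",SEAT+.112*U)
print("collar top",cast("top",[P(698,118,380,210)],.0704)," scn",cast("scene",[P(672,104,355,160)],.0704),"pred",SEAT+.053*U)
f=lambda q:cv2.resize(q,None,fx=11,fy=11,interpolation=cv2.INTER_CUBIC)
cv2.imwrite("pics/c5.png",np.hstack([f(t[212:264,385:421]),f(s[160:212,358:394])]))
```

```text
end top [[ 0.48789746 -0.32048758  0.1187    ]]  scn [[ 0.48420312 -0.31263575  0.1187    ]] pred [ 0.474072  -0.3229888  0.118728 ]
collar top [[ 0.52129332 -0.31776198  0.0704    ]]  scn [[ 0.51840996 -0.31116058  0.0704    ]] pred [ 0.507643  -0.3185697  0.070407 ]
```

View pics/c5.png

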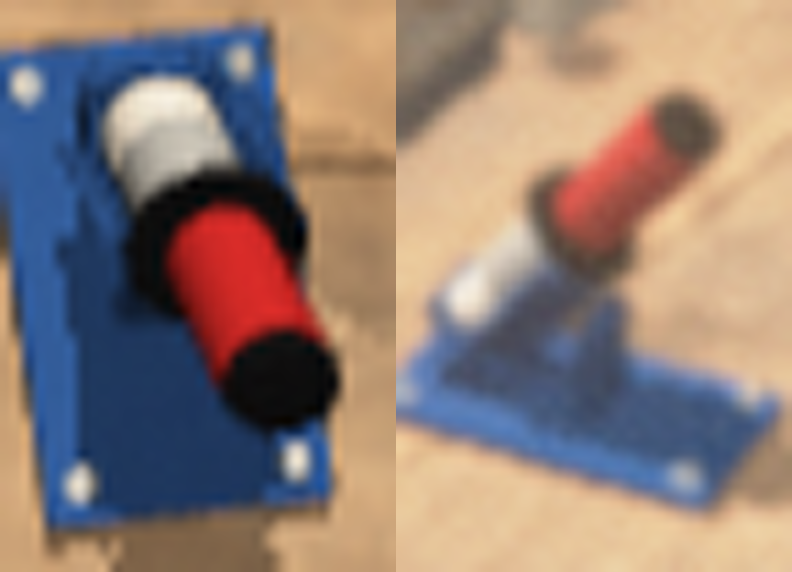

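Enlarged views put the handle end at top (410.0,245.9) / scene (384.1,170.9) and the collar centre at top (404.3,233.4) / scene (374.3,179.7). So the plate is offset from the rest's origin, and I'll fit the seat from these points.

Run:
```python
from h import *
from scipy.optimize import least_squares as L
ob={"top":[(410.0,245.9),(404.3,233.4)],"scene":[(384.1,170.9),(374.3,179.7)]}
def f(v,k=2):
    X=np.array([SEAT+np.r_[v,[0]*(3-len(v))]+a*U for a in(.112,.053)])
    return np.r_[tuple((proj(n,X)-ob[n]).ravel() for n in ob)]
for n0 in(2,3):
    r=L(f,[0]*n0);print(r.x.round(4),r.fun.round(1))
```

```text
[0.0136 0.0021] [ 0.2  0.4 -0.6 -0.2  0.3 -1.  -0.2 -0.2]
[ 0.0141  0.0008 -0.0034] [ 0.4  0.2 -0.4 -0.3  0.2 -0.4 -0.2  0.4]
```

```bash
sed -i 's/SEAT=.*/SEAT=np.array([.5514,-.3125,.027])/' h.py; python3 -c "
from h import *
goal(SEAT+.15*U,RP);goal(SEAT+.06*U,RP)"
```

```text
[-0.0001  0.0031  0.002 ] [-0.0108  0.0005  0.0502] rows 0.8
 [-0.0001  0.0031  0.002 ] [-0.0105  0.0005  0.1402] rows 2.2
```

```bash
python3 jog.py '[[0,0.003,0.002,-0.0105,0,0.03,0.085],[0,0.003,0.002,-0.0105,0,0.06,0.085],[0,0.003,0.002,-0.0105,0,0.06,0.085],[0,0.003,0.002,-0.0105,0,0.06,0.085]]'
python3 - <<'E'
from h import *
goal(SEAT+.06*U,RP)
E
```

```text
clock: 8.22
eef_pos: [0.4721, -0.3231, 0.1429]
tool_rot: [0.952, 0.063, 0.301, -0.019]
ft_force: [-0.1, -0.5, 0.2]
grip_width: 0.0849
grasp_force: 0.0
 [ 0.0008 -0.0006  0.0006] [-0.001  -0.0003  0.0808] rows 1.3
```

```bash
python3 jog.py '[[0,0,0,-0.001,0,0.025,0.075],[0,0,0,-0.001,0,0.05,0.07],[0,0,0,-0.001,0,0.07,0.065],[0,0,0,-0.001,0,0.079,0.06],[0,0,0,-0.001,0,0.079,0.06],[0,0,0,-0.001,0,0.079,0.06]]'
python3 - <<'E'
from h import *
goal(SEAT+.06*U,RP)
a=vision.camera("top");b=vision.camera("scene")
f=lambda q:cv2.resize(q,None,fx=8,fy=8,interpolation=cv2.INTER_CUBIC)[...,::-1]
cv2.imwrite("pics/c6.png",np.hstack([f(a[205:270,375:425]),f(b[150:215,345:395])]))
E
```

```text
clock: 8.98
eef_pos: [0.5158, -0.3188, 0.0779]
tool_rot: [0.952, 0.062, 0.301, -0.019]
ft_force: [-0.2, 0.1, 0.2]
grip_width: 0.06
grasp_force: 0.0
 [ 0.0026 -0.0011 -0.001 ] [ 0.0004 -0.0016  0.0024] rows 0.0
```

View pics/c6.png

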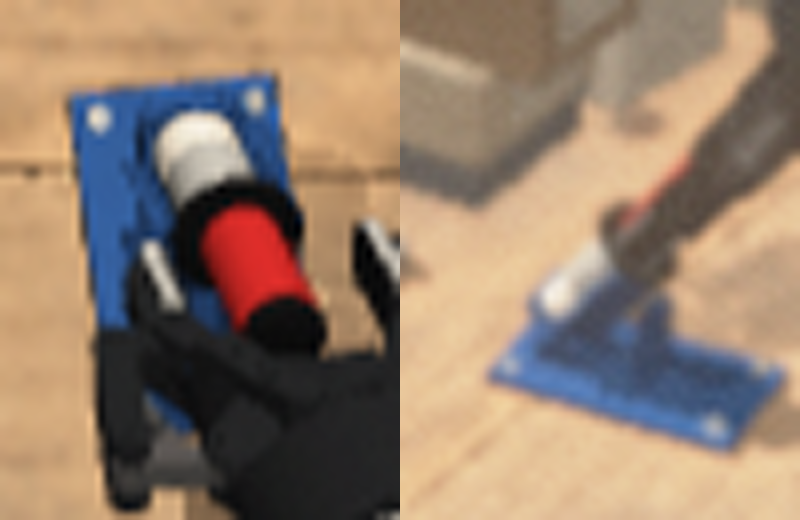

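The fingers straddle the red handle just above the collar, so I'll close.

```bash
python3 jog.py '[[0,0,0,0,-0.0015,0.001,0.06],[0,0,0,0,-0.0015,0.001,0.02],[0,0,0,0,-0.0015,0.001,0.02],[0,0,0,0,-0.0015,0.001,0.02],[0,0,0,0,-0.0015,0.001,0.02],[0,0,0,0,-0.0015,0.001,0.02]]'
python3 - <<'E'
from h import *
goal(SEAT+.06*U,RP);o=bot.get_obs();R=Rn.from_quat(o["tool_rot"]).as_matrix();print((R.T@np.array([.574,.075,.819])).round(3),R[:,2].round(3),o["ft_force"])
E
```

```text
clock: 9.82
eef_pos: [0.5159, -0.3166, 0.0762]
tool_rot: [0.952, 0.061, 0.3, -0.019]
ft_force: [-3.5, 1.6, 5.6]
grip_width: 0.0248
grasp_force: 58.5
 [ 0.0012 -0.0005 -0.0016] [0.001  0.0006 0.0007] rows 0.0
[ 0.944 -0.001 -0.338] [ 0.569  0.074 -0.819] [-3.47175906  1.55258877  5.59142886]
```

```bash
python3 jog.py '[[0,0,0,0,0,-0.02,0.02],[0,0,0,0,0,-0.04,0.02],[0,0,0,0,0,-0.07,0.02],[0,0,0,0,0,-0.1,0.02],[0,0,0,0.04,0,-0.12,0.02],[0,0,0,0.04,0,-0.12,0.02]]'
python3 - <<'E'
from h import *
print(bot.get_obs()["ft_force"]);goal([.5106,.1494,.2],down(-82.5))
E
```

```text
clock: 10.58
eef_pos: [0.4825, -0.3234, 0.201]
tool_rot: [0.951, 0.063, 0.303, -0.016]
ft_force: [0.1, -0.3, -2.0]
grip_width: 0.0245
grasp_force: 60.2
[ 0.06642726 -0.26036952 -2.00543308]
 [ 0.0079 -0.6159  0.0011] [ 0.0741 -0.4652  0.0493] rows 7.6
```

```bash
python3 jog.py '[[0,-0.15,0,0.01,-0.055,0.006,0.02],[0.002,-0.3,0,0.02,-0.11,0.012,0.02],[0.004,-0.45,0,0.03,-0.17,0.02,0.02],[0.008,-0.616,0.001,0.0741,-0.465,0.049,0.02],[0.008,-0.616,0.001,0.0741,-0.465,0.049,0.02],[0.008,-0.616,0.001,0.0741,-0.465,0.049,0.02],[0.008,-0.616,0.001,0.0741,-0.465,0.049,0.02],[0.008,-0.616,0.001,0.0741,-0.465,0.049,0.02],[0.008,-0.616,0.001,0.0741,-0.465,0.049,0.02],[0.008,-0.616,0.001,0.0741,-0.465,0.049,0.02]]'
python3 - <<'E'
from h import *
goal([.5106,.1494,.2],down(-82.5));goal([.5106,.1494,.13],down(-82.5))
a=vision.camera("top");b=vision.camera("scene")
f=lambda q:cv2.resize(q,None,fx=4,fy=4,interpolation=cv2.INTER_CUBIC)[...,::-1]
cv2.imwrite("pics/c7.png",np.hstack([f(a[180:280,160:260]),f(b[200:300,235:335])]))
E
```

```text
clock: 11.82
eef_pos: [0.5158, 0.1103, 0.1986]
tool_rot: [0.995, 0.094, -0.005, -0.019]
ft_force: [0.9, 0.5, -2.4]
grip_width: 0.0247
grasp_force: 60.2
 [-0.0392  0.0083  0.058 ] [ 0.0022 -0.0394  0.0002] rows 0.6
 [-0.0392  0.0083  0.058 ] [ 0.0027 -0.0366  0.0701] rows 1.3
```

View pics/c7.png

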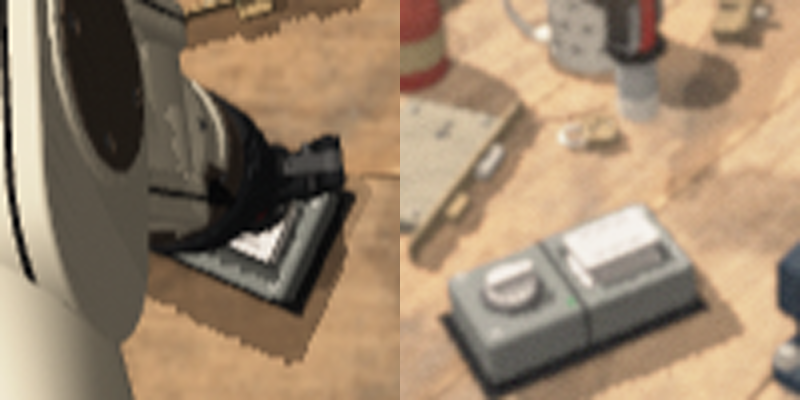

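The pusher is upright, and the cover is still standing in the mouth. The move isn't finished yet.

```bash
python3 jog.py '[[-0.039,0.008,0.058,0.002,-0.039,0.02,0.02],[-0.039,0.008,0.058,0.0025,-0.037,0.04,0.02],[-0.039,0.008,0.058,0.0025,-0.037,0.06,0.02],[-0.039,0.008,0.058,0.0025,-0.037,0.06,0.02],[-0.039,0.008,0.058,0.0025,-0.037,0.06,0.02]]'
python3 - <<'E'
from h import *
goal([.5106,.1494,.115],down(-82.5))
n="scene";p=bot.get_obs()["eef_pos"]
b=vision.camera(n)[...,::-1];cv2.imwrite("pics/p8s.png",b)
w=mask(b,(270,225,305,285),lambda h:(h[...,2]>215)&(h[...,1]<40));print(w.min(0),w.max(0),proj(n,[p,p-[0,0,.06],p+[0,0,.04]]).round(1).tolist())
f=lambda h:((h[...,0]<8)|(h[...,0]>172))&(h[...,1]>110)&(h[...,2]>60)
m=mask(b,(255,190,315,260),f);print("red",m.min(0),m.max(0))
E
```

```text
clock: 12.55
eef_pos: [0.5189, 0.1104, 0.1418]
tool_rot: [0.995, 0.096, -0.001, -0.017]
ft_force: [-0.4, 0.2, -2.2]
grip_width: 0.0245
grasp_force: 60.2
 [-0.0334 -0.0004  0.0606] [-0.0008 -0.039   0.0281] rows 0.8
[275.5625 251.0625] [299.1875 270.9375] [[293.3, 225.1], [294.2, 242.2], [292.7, 213.1]]
red [293.9375 212.4375] [298.6875 229.8125]
```

The arm has stopped short, probably at a joint limit at this yaw. Checking the joints and trying the yaw used for placing the cover.

Run:
```python
from h import *
print(bot.get_obs()["joint_pos"].round(3))
goal([.5106,.1494,.14],down(-40))
```

```text
[ 0.191  0.354 -0.078  1.137  0.033  3.141]
 [-0.0313 -0.0135 -0.6808] [-0.001  -0.0396  0.0034] rows 3.6
```

```bash
python3 jog.py '[[-0.008,-0.003,-0.17,0,-0.01,0.003,0.02],[-0.016,-0.006,-0.34,0,-0.02,0.003,0.02],[-0.024,-0.01,-0.51,0,-0.03,0.003,0.02],[-0.031,-0.0135,-0.68,-0.001,-0.0396,0.003,0.02],[-0.031,-0.0135,-0.68,-0.001,-0.0396,0.003,0.02],[-0.031,-0.0135,-0.68,-0.001,-0.0396,0.003,0.02],[-0.031,-0.0135,-0.68,-0.001,-0.0396,0.003,0.02]]'
python3 - <<'E'
from h import *
goal([.5106,.1494,.12],down(-40))
n="scene";p=bot.get_obs()["eef_pos"]
a=vision.camera("top");b=vision.camera(n)
f=lambda q:cv2.resize(q,None,fx=4,fy=4,interpolation=cv2.INTER_CUBIC)[...,::-1]
cv2.imwrite("pics/c8.png",np.hstack([f(a[180:280,160:260]),f(b[200:300,235:335])]))
print(proj(n,[p-[0,0,.06]]))
E
```

```text
clock: 13.48
eef_pos: [0.5101, 0.1493, 0.1395]
tool_rot: [0.907, 0.422, -0.001, -0.0]
ft_force: [0.6, -0.1, -1.7]
grip_width: 0.0245
grasp_force: 60.2
 [-0.0013  0.0011 -0.0017] [0.0004 0.0004 0.0195] rows 0.3
[[287.41160555 251.76057937]]
```

View pics/c8.png

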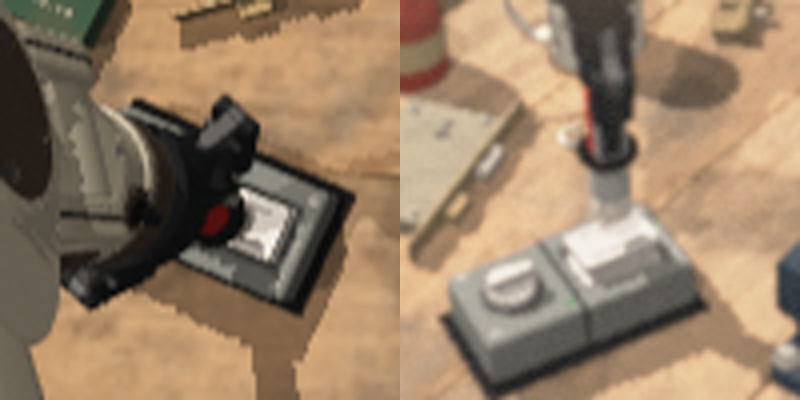

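The foot is centred above the cover with the pusher upright. I've now viewed 11 pictures, one over the limit of 10, so I won't view any more and will work from numbers only. Pressing down.

```bash
python3 jog.py '[[0,0,0,0,0,0.008,0.02],[0,0,0,0,0,0.016,0.02],[0,0,0,0,0,0.02,0.02],[0,0,0,0,0,0.022,0.02],[0,0,0,0,0,0.024,0.02],[0,0,0,0,0,0.026,0.02],[0,0,0,0,0,0.028,0.02],[0,0,0,0,0,0.028,0.02]]'
```

```text
clock: 14.58
eef_pos: [0.5103, 0.1498, 0.112]
tool_rot: [0.906, 0.423, -0.0, -0.0]
ft_force: [-0.2, 0.1, 1.2]
grip_width: 0.0249
grasp_force: 60.5
```

```bash
python3 jog.py '[[0,0,0,0,0,0.002,0.02],[0,0,0,0,0,0.003,0.02],[0,0,0,0,0,0.004,0.02],[0,0,0,0,0,0.004,0.02]]'; python3 jog.py '[[0,0,0,0,0,0.001,0.02],[0,0,0,0,0,0.002,0.02],[0,0,0,0,0,0.003,0.02],[0,0,0,0,0,0.003,0.02]]'
```

```text
clock: 15.08
eef_pos: [0.5095, 0.1497, 0.1068]
tool_rot: [0.906, 0.423, -0.001, -0.001]
ft_force: [-0.2, -0.0, -1.6]
grip_width: 0.0245
grasp_force: 60.2
clock: 15.58
eef_pos: [0.5098, 0.1498, 0.1044]
tool_rot: [0.906, 0.423, -0.001, -0.0]
ft_force: [-0.7, -0.5, -0.9]
grip_width: 0.0243
grasp_force: 60.5
```

The force dropped at 0.107, which fits the clips snapping. Following down until firm contact to confirm the cover is on the floor.

```bash
for i in 1 2; do python3 jog.py '[[0,0,0,0,0,0.001,0.02],[0,0,0,0,0,0.002,0.02],[0,0,0,0,0,0.002,0.02]]'|sed -n '1,4p'; done
```

```text
clock: 15.95
eef_pos: [0.51, 0.15, 0.1043]
tool_rot: [0.906, 0.423, 0.0, -0.0]
ft_force: [-4.3, -0.6, 10.8]
clock: 16.32
eef_pos: [0.5103, 0.1502, 0.1043]
tool_rot: [0.906, 0.423, 0.001, -0.0]
ft_force: [-7.0, -1.8, 20.2]
```

A firm stop at 0.1043 is the home height. Lifting off and carrying the pusher back.

```bash
python3 jog.py '[[0,0,0,0,0,-0.01,0.02],[0,0,0,0,0,-0.04,0.02],[0,0,0,0,0,-0.08,0.02],[0,0,0,0,0,-0.11,0.02],[0,0,0,0,0,-0.11,0.02]]'
python3 - <<'E'
from h import *
G=np.array([.5159,-.3166,.0762]); goal(G+.12*U+.02*RP[:,0],RP)
E
```

```text
clock: 16.95
eef_pos: [0.5118, 0.1502, 0.2127]
tool_rot: [0.906, 0.423, 0.002, 0.0]
ft_force: [0.1, -0.5, -2.3]
grip_width: 0.0242
grasp_force: 60.3
 [-0.2262  0.5787  0.7182] [-0.3938  0.2676  0.0258] rows 7.6
```

```bash
python3 jog.py '[[0,0,0,-0.05,0.034,0,0.02],[0,0,0,-0.1,0.068,0,0.02],[-0.226,0.579,0.718,-0.394,0.268,0.026,0.02],[-0.226,0.579,0.718,-0.394,0.268,0.026,0.02],[-0.226,0.579,0.718,-0.394,0.268,0.026,0.02],[-0.226,0.579,0.718,-0.394,0.268,0.026,0.02],[-0.226,0.579,0.718,-0.394,0.268,0.026,0.02],[-0.226,0.579,0.718,-0.394,0.268,0.026,0.02],[-0.226,0.579,0.718,-0.394,0.268,0.026,0.02],[-0.226,0.579,0.718,-0.394,0.268,0.026,0.02]]'
python3 - <<'E'
from h import *
G=np.array([.5159,-.3166,.0762]); goal(G+.12*U+.02*RP[:,0],RP);goal(G+.07*U+.002*RP[:,0],RP)
q=vision.camera("top")[...,::-1]
c=mask(q,(200,215,245,255),lambda h:(h[...,2]>165)&(h[...,1]<50));print(rect("top",c,.044),rect("top",c,.0565))
w=vision.camera("scene")[...,::-1];cv2.imwrite("pics/p9s.png",w);cv2.imwrite("pics/p9t.png",q)
E=np.array([np.cos(np.radians(69.4)),np.sin(np.radians(69.4)),0]);F=np.array([-E[1],E[0],0])
s=cv2.imread("pics/p4s.png")
for im,nm in((s,"before"),(w,"after")):
  c=mask(im,(272,225,312,285),lambda h:(h[...,2]>190)&(h[...,1]<40));print(nm,c.min(0),c.max(0),rect("scene",c,.044),rect("scene",c,.0565))
E
```

```text
clock: 18.2
eef_pos: [0.4612, -0.3235, 0.1826]
tool_rot: [0.953, 0.062, 0.297, -0.021]
ft_force: [-0.5, 0.1, -1.9]
grip_width: 0.0248
grasp_force: 60.2
 [-0.0019  0.0076 -0.0015] [ 0.0041  0.0003 -0.0013] rows 0.1
 [-0.0019  0.0076 -0.0015] [-0.0135  0.0004  0.0489] rows 0.8
(array([511. , 149.8]), [37.1, 56.4], np.float32(67.7)) (array([510.4, 146.7]), [36.7, 55.7], np.float32(67.7))
before [274.4375 251.0625] [299.9375 271.3125] (array([513.9, 146.3]), [56.9, 73.5], np.float32(70.8)) (array([504.6, 156.1]), [56.0, 72.3], np.float32(70.8))
after [275.6875 254.5625] [299.3125 269.9375] (array([510.8, 152.3]), [40.0, 60.3], np.float32(67.5)) (array([501.6, 161.9]), [39.4, 59.3], np.float32(67.5))
```

Both views agree on the cover at the home height of 0.044 (about (511,150) mm, 37 x 56 mm). Inserting the pusher in the rest.

```bash
python3 jog.py '[[-0.002,0.007,-0.0015,-0.012,0,0.02,0.02],[-0.002,0.007,-0.0015,-0.0135,0,0.045,0.02],[-0.002,0.007,-0.0015,-0.0135,0,0.045,0.02],[-0.002,0.007,-0.0015,-0.0135,0,0.045,0.02]]'
python3 - <<'E'
from h import *
G=np.array([.5159,-.3166,.0762]); goal(G+.07*U+.002*RP[:,0],RP);goal(G+.001*U+.002*RP[:,0],RP)
E
```

```text
clock: 18.8
eef_pos: [0.4769, -0.3218, 0.1404]
tool_rot: [0.951, 0.064, 0.301, -0.018]
ft_force: [-0.9, 0.0, -2.0]
grip_width: 0.0248
grasp_force: 60.2
 [ 0.0018 -0.0019  0.0038] [-0.0027 -0.0001  0.0052] rows 0.1
 [ 0.0018 -0.0019  0.0038] [-0.0028 -0.0002  0.0742] rows 1.2
```

```bash
python3 jog.py '[[0.001,-0.002,0.003,-0.002,0,0.015,0.02],[0.001,-0.002,0.003,-0.002,0,0.03,0.02],[0.001,-0.002,0.003,-0.002,0,0.042,0.02],[0.001,-0.002,0.003,-0.002,0,0.054,0.02],[0.001,-0.002,0.003,-0.002,0,0.063,0.02],[0.001,-0.002,0.003,-0.002,0,0.068,0.02],[0.001,-0.002,0.003,-0.002,0,0.068,0.02]]'
python3 - <<'E'
from h import *
G=np.array([.5159,-.3166,.0762]); goal(G,RP)
E
```

```text
clock: 19.68
eef_pos: [0.5136, -0.3175, 0.0825]
tool_rot: [0.952, 0.062, 0.3, -0.019]
ft_force: [-0.0, 0.6, -1.8]
grip_width: 0.0247
grasp_force: 60.2
 [ 0.0007  0.0009 -0.001 ] [-0.0017 -0.0006  0.0065] rows 0.1
```

```bash
python3 jog.py '[[0,0,0,-0.001,-0.0005,0.003,0.02],[0,0,0,-0.0015,-0.0005,0.005,0.02],[0,0,0,-0.0015,-0.0005,0.006,0.02],[0,0,0,-0.0015,-0.0005,0.006,0.02]]'
python3 - <<'E'
from h import *
G=np.array([.5159,-.3166,.0762]); goal(G,RP)
E
```

```text
clock: 20.18
eef_pos: [0.5158, -0.3169, 0.0772]
tool_rot: [0.952, 0.062, 0.3, -0.019]
ft_force: [1.0, -0.3, -2.1]
grip_width: 0.0249
grasp_force: 60.2
 [ 0.0012  0.0004 -0.0009] [-0.0004 -0.0003  0.0009] rows 0.0
```

Within 1 mm of where it was grasped. Pausing briefly, then releasing and backing out along the axis.

```bash
python3 jog.py '[[0,0,0,-0.0005,0,0.001,0.02],[0,0,0,-0.0005,0,0.001,0.03],[0,0,0,-0.0005,0,0.001,0.04],[0,0,0,-0.0005,0,0.001,0.06],[0,0,0,-0.0005,0,0.001,0.075],[0,0,0,-0.0005,0,-0.01,0.085],[0,0,0,-0.0005,0,-0.04,0.085],[0,0,0,-0.0005,0,-0.08,0.085],[0,0,0,-0.0005,0,-0.12,0.085]]'; python3 jog.py '[[0,0,0,-0.04,0,-0.05,0.085],[0,0,0,-0.09,0,-0.08,0.085],[0,0,0,-0.15,0,-0.08,0.085],[0,0,0,-0.15,0,-0.08,0.085]]'
python3 - <<'E'
from h import *
a=vision.camera("top")[...,::-1];s=vision.camera("scene")[...,::-1]
f=lambda h:((h[...,0]<8)|(h[...,0]>172))&(h[...,1]>130)&(h[...,2]>70)
for n,im,b,z in(("top0",cv2.imread("pics/top0.png"),(385,215,425,265),0),("top",a,(385,215,425,265),0),("sc0",cv2.imread("pics/scene0.png"),(360,160,395,200),0),("sc",s,(360,160,395,200),0)):
    c=mask(im,b,f);print(n,c.min(0),c.max(0),c.mean(0))
c=mask(a,(200,215,245,255),lambda h:(h[...,2]>165)&(h[...,1]<50));print(rect("top",c,.044))
o=bot.get_obs();print(o["ft_force"],o["grasp_force"],o["grip_width"])
E
```

```text
clock: 21.3
eef_pos: [0.4461, -0.3257, 0.1766]
tool_rot: [0.952, 0.062, 0.3, -0.019]
ft_force: [-0.1, -0.2, 0.5]
grip_width: 0.0852
grasp_force: 0.0
clock: 21.8
eef_pos: [0.2765, -0.347, 0.1532]
tool_rot: [0.952, 0.058, 0.299, -0.02]
ft_force: [1.2, -1.3, -0.3]
grip_width: 0.0845
grasp_force: 0.0
top0 [399.8125 229.9375] [414.0625 245.9375] [406.52734375 238.05078125]
top [399.8125 230.0625] [414.0625 246.1875] [406.47316384 238.15819209]
sc0 [371.9375 169.9375] [383.1875 181.6875] [377.68902439 176.19817073]
sc [371.9375 170.1875] [383.1875 181.8125] [377.52700617 176.43184156]
(array([511. , 149.8]), [36.8, 56.2], np.float32(67.6))
[0.03840664 0.2396218  0.25708383] 0.0 0.08535781931990712
```

The pusher's red handle is back within a quarter of a pixel of its original position in both views, the cover is home, and the arm is clear. Handing in.

```bash
python3 -c "
from workcell import bot, vision
print(bot.job_done())"
```

```text
the job is handed in; nothing more can be done
None
```

The job is handed in at about 22 s: the cover measured fully home, the pusher is back in its rest and the arm is clear, but no verdict came back and I viewed 11 pictures, one over the limit of 10.

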